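# Shift the kitchen row into the caddy, back to front

## Robot

A 6-joint arm with a two-finger parallel gripper is mounted at the origin on the work surface. World frame = base frame: x ahead of the robot, y to its left, z up, the work surface at z = 0. Lengths are in m, angles in rad, forces in N, time in s.
With the tool pointing down it reaches from about 0.3 to 0.775 m from the base axis. Payload 14.6 kg.
Tool frame: the origin (TCP) lies midway between the tips of the shut fingers; the grasp point (between the pads) lies 19 mm behind it; z points along the fingers, y is the line along which they close (so a half turn about z gives the same grasp; the last joint's range is limited). The gripper opens to 94 mm and grips with 3 to 60 N. Pads are 16 mm wide; open, the fingers measure 119 mm over their backs; the gripper's body (75 mm by 177 mm) begins 78 mm behind the grasp point.
Start: joints at [1.047, 0.3, 1.521, -0, 1.321, -0.067], TCP at [0.243, 0.494, 0.205] pointing down, gripper open.
Joint ranges: [-3.03, 3.03], [-0.79, 2.21], [0.23, 2.52], [-1.04, 4.18], [0, 3.07], [-2.55, 2.55]. Speed limits (rad/s): [2.22, 2.22, 2.57, 3.14, 3.14, 3.14].

## Interface

Orientations are given as [roll, pitch, yaw] about the fixed x, y, z axes, in that order (R = Rz(yaw) Ry(pitch) Rx(roll)).
In Python, from station import ctrl gives the robot as it stands. The module is installed in compiled form; this text tells all that it offers.
- The arm moves only by the tool servo_tool, never from a script. Its argument "plan" is a list of rows, each a list of 7 numbers: the opening in per cent of the stroke, from 0 (shut) to 100 (fully open), then the shift along the tool's x, y, z in m, then the turn, a rotation vector about the tool's x, y, z in rad. A call has exactly 8 rows; each row shifts and turns the commanded pose from where the row before left it, along the tool's axes as they then stand; what a row does not reach is not made up. A row lasts 1/8 s, in which the tool goes at most 62.5 mm and 10.7 degrees, less where a joint would pass 70% of its speed; a pose out of reach is approached as far as the arm can. A call with a gripper value outside its range is refused whole. The fingers move at their own pace and stop on an object; "force" is the grip in N (left out, the last holds). Time passes only in rows, so rows that do not move let the fingers close, or fill a call up. It gives the time, the measured TCP pose, the force, the opening and the grip force at its end, in the units of the state.
- ctrl.get_obs(): the state, without advancing time (a new reading comes with each control period).
- ctrl.camera(name): name is "scene" or "top"; returns a dict with "pixels" (400x640x3 uint8, red, green, blue), "z_map" (400x640 float32, m along the optical axis (not along the pixel's ray), 0 where there is no reading), "mtx" (3x3 intrinsics, pixels), "pose" (4x4, takes a point from camera to world coordinates). Camera axes: x right, y up, looking along -z (the intrinsics and any distortion apply to the point x, -y, -z); pixel columns grow to the right and rows downward; lengths in m; the calibration is good to about 2 mm. A picture is of the moment at which its call begins.
- ctrl.hand_in(): hands the job in; it is judged then, once.
The state is a dict: "time_s": time; "qpos": joint angles; "joint_vel": joint speeds; "tau": joint torques, N m; "ee_pos": TCP position; "eef_rot": TCP orientation; "force": force on the tool from outside, world axes, zero at the start; "moment": the same for the moment, N m; "grip_width": finger opening in m; "grip_force": force on a finger pad.
Only numpy, scipy, OpenCV 4.12 (cv2) and the standard library are available. Lean on these libraries where they do the work, as an engineer would, in place of code of your own. Each camera call takes 0.05 s, during which the arm holds its last target. There are 200 camera calls.

## Task

Move the four things standing in a row on the wooden drying board (salt shaker, tumbler, sugar jar, tea tin) into the aluminium caddy, one to a pocket, in the reverse order: the one at the robot's end of the board goes into the caddy's far pocket, and so on, until the one at the far end of the board stands in the pocket nearest the robot. Set each down upright on the pocket floor and let go of it; do not tip or drop any.

Things in the scene. Friction and masses are not known exactly. Their poses are not given: they have to be found in the camera images.
- salt_shaker: red plastic salt shaker with white snap cap, round, 44 mm across and straight-sided up to 78 mm, 93 mm tall with the narrower cap; about 120 g. Origin: centre of its underside, z up.
- tumbler: plain aluminium drinking tumbler, open at the top, round, 56 mm across at the foot and 58 mm at the rim, 95 mm tall; about 120 g. Origin: centre of its underside, z up.
- sugar_jar: squat white ceramic jar with a flat steel lid (the lid is fast), round, 60 mm across all the way up, 80 mm tall; about 300 g. Origin: centre of its underside, z up.
- tea_tin: square steel tea tin with a dark lid (fast), 50 x 50 mm and 101 mm tall, may stand turned a little on its coaster; about 180 g. Origin: centre of its underside, z up. Its x and y axes are square to its sides.
- drying_board: fixed slatted wooden drying board, 330 x 90 mm, top 18 mm above the table; the row starts on it, on four coasters (tops 23 mm above the table) at x = -114, -38, +38, +114 mm on its long centre line. Left or right of the robot. Origin: centre of its underside; x along its length, away from the robot (within 0.2 rad of world x): x = -114 is the robot's end.
- caddy: fixed aluminium tray, 308 x 84 mm, with four open pockets in a row, walls 4 mm thick. Pocket floors 8 mm, wall tops 30 mm above the table; each pocket 72 mm (along) by 76 mm (across) inside; centres at x = -114, -38, +38, +114 mm, y = 0. Origin: centre of its underside; x along its length, away from the robot (within 0.2 rad of world x): x = -114 is the robot's end.
- coaster_salt: fixed cork coaster, a disc 70 mm across and 5 mm thick, lying on the drying board under the salt shaker at the start; it does not move during the job and so still marks that piece's old place. All four coasters look alike. Origin: centre of its underside.
- coaster_tumbler: fixed cork coaster, a disc 70 mm across and 5 mm thick, lying on the drying board under the tumbler at the start; it does not move during the job and so still marks that piece's old place. All four coasters look alike. Origin: centre of its underside.
- coaster_sugar: fixed cork coaster, a disc 70 mm across and 5 mm thick, lying on the drying board under the sugar jar at the start; it does not move during the job and so still marks that piece's old place. All four coasters look alike. Origin: centre of its underside.
- coaster_tea: fixed cork coaster, a disc 70 mm across and 5 mm thick, lying on the drying board under the tea tin at the start; it does not move during the job and so still marks that piece's old place. All four coasters look alike. Origin: centre of its underside.
Not all that is in view belongs to the job. What is shaped like the salt_shaker but purple or yellow is not meant.

How it is judged:
At the end, for the whole second after the job is handed in: Each thing stands in the caddy pocket that mirrors its coaster's place on the board (coaster at x = -114, -38, 38, 114 mm: pocket at x = 114, 38, -38, -114 mm), within 20 mm along and across, on the pocket floor (origin under 14 mm up), upright within 7 degrees, released and at rest (((x of coaster_salt in the frame of drying_board between -0.144 and -0.084 m and x of salt_shaker in the frame of caddy between 0.094 and 0.134 m) or (x of coaster_salt in the frame of drying_board between -0.068 and -0.008 m and x of salt_shaker in the frame of caddy between 0.018 and 0.058 m) or (x of coaster_salt in the frame of drying_board between 0.008 and 0.068 m and x of salt_shaker in the frame of caddy between -0.058 and -0.018 m) or (x of coaster_salt in the frame of drying_board between 0.084 and 0.144 m and x of salt_shaker in the frame of caddy between -0.134 and -0.094 m)) and y of salt_shaker in the frame of caddy between -0.02 and 0.02 m and z of each of salt_shaker, tumbler, sugar_jar, tea_tin in the frame of caddy below 0.014 m and angle between each of salt_shaker, tumbler, sugar_jar, tea_tin's own z axis and vertical below 0.12 rad and linear speed of each of salt_shaker, tumbler, sugar_jar, tea_tin below 0.03 m/s and contact force between each of salt_shaker, tumbler, sugar_jar, tea_tin and the fingers below 0.05 N and ((x of coaster_tumbler in the frame of drying_board between -0.144 and -0.084 m and x of tumbler in the frame of caddy between 0.094 and 0.134 m) or (x of coaster_tumbler in the frame of drying_board between -0.068 and -0.008 m and x of tumbler in the frame of caddy between 0.018 and 0.058 m) or (x of coaster_tumbler in the frame of drying_board between 0.008 and 0.068 m and x of tumbler in the frame of caddy between -0.058 and -0.018 m) or (x of coaster_tumbler in the frame of drying_board between 0.084 and 0.144 m and x of tumbler in the frame of caddy between -0.134 and -0.094 m)) and y of tumbler in the frame of caddy between -0.02 and 0.02 m and ((x of coaster_sugar in the frame of drying_board between -0.144 and -0.084 m and x of sugar_jar in the frame of caddy between 0.094 and 0.134 m) or (x of coaster_sugar in the frame of drying_board between -0.068 and -0.008 m and x of sugar_jar in the frame of caddy between 0.018 and 0.058 m) or (x of coaster_sugar in the frame of drying_board between 0.008 and 0.068 m and x of sugar_jar in the frame of caddy between -0.058 and -0.018 m) or (x of coaster_sugar in the frame of drying_board between 0.084 and 0.144 m and x of sugar_jar in the frame of caddy between -0.134 and -0.094 m)) and y of sugar_jar in the frame of caddy between -0.02 and 0.02 m and ((x of coaster_tea in the frame of drying_board between -0.144 and -0.084 m and x of tea_tin in the frame of caddy between 0.094 and 0.134 m) or (x of coaster_tea in the frame of drying_board between -0.068 and -0.008 m and x of tea_tin in the frame of caddy between 0.018 and 0.058 m) or (x of coaster_tea in the frame of drying_board between 0.008 and 0.068 m and x of tea_tin in the frame of caddy between -0.058 and -0.018 m) or (x of coaster_tea in the frame of drying_board between 0.084 and 0.144 m and x of tea_tin in the frame of caddy between -0.134 and -0.094 m)) and y of tea_tin in the frame of caddy between -0.02 and 0.02 m); the robot touches nothing.
It fails at once if one of the four things is tipped over (leans more than 45 degrees) (angle between any of salt_shaker, tumbler, sugar_jar, tea_tin's own z axis and vertical above 0.785 rad).
It fails at once if one of the four things is dropped or thrown (faster than 0.8 m/s with no finger touching it: a fall of more than about 3 cm) ((linear speed of salt_shaker above 0.8 m/s and contact force between salt_shaker and the fingers below 0.01 N) or (linear speed of tumbler above 0.8 m/s and contact force between tumbler and the fingers below 0.01 N) or (linear speed of sugar_jar above 0.8 m/s and contact force between sugar_jar and the fingers below 0.01 N) or (linear speed of tea_tin above 0.8 m/s and contact force between tea_tin and the fingers below 0.01 N)).
It also fails if it takes over 106 s, if anything falls off the work surface, if the arm or the gripper's body presses on something with over 40 N, if the wrist force passes 120 N, or if a joint passes its speed limit or range.

## Working session

There is one attempt and no reset: what is moved stays moved. The work goes in short steps, Python scripts to look and compute and a tool call to move; the robot and the scene stay as the last step left them, time stands still between calls to the robot, and variables do not carry over. Pictures are saved under pics/ and viewed, at most 14 in all, crops included, and the job is handed in when it is done.

Besides the shell and the picture viewer there is one more tool, called in YAML: its name, and indented under it one key for each argument. servo_tool: Moves the arm, as the interface text tells. Its arguments: {"type":"object","properties":{"plan":{"type":"array","items":{"type":"array","items":{"type":"number"}}},"force":{"type":"number"}},"required":["plan"]}

```bash
mkdir -p pics
cat > h.py <<'E'
import numpy as np, cv2
from station import ctrl
def grab(n, f=None):
    c=ctrl.camera(n)
    if f: cv2.imwrite('pics/'+f, cv2.cvtColor(c['pixels'],cv2.COLOR_RGB2BGR))
    return c
def world(c):
    z=c['z_map']; K=c['mtx']; v,u=np.mgrid[:z.shape[0],:z.shape[1]]
    P=np.stack([(u-K[0,2])/K[0,0]*z,-(v-K[1,2])/K[1,1]*z,-z],-1)
    return P@c['pose'][:3,:3].T+c['pose'][:3,3]
def ray(c,u,v,h):
    K=c['mtx']; d=np.array([(u-K[0,2])/K[0,0],-(v-K[1,2])/K[1,1],-1])
    d=c['pose'][:3,:3]@d; o=c['pose'][:3,3]
    return o+d*(h-o[2])/d[2]
E
python3 - <<'E'
from h import *
for n in('scene','top'):
    c=grab(n,n+'0.png'); np.savez(n+'0.npz',**c); print(n,c['mtx'].tolist(),c['pose'].round(3).tolist(),[k for k in c])
o=ctrl.get_obs(); print(o)
E
```

```text
scene [[426.79355124784666, 0.0, 321.4172721249057], [0.0, 426.79355124784666, 194.82616489653066], [0.0, 0.0, 1.0]] [[-0.82, -0.485, 0.304, 0.742], [0.572, -0.688, 0.447, 0.433], [-0.007, 0.54, 0.841, 0.775], [0.0, 0.0, 0.0, 1.0]] ['pixels', 'z_map', 'mtx', 'pose']
top [[384.87170224437926, 0.0, 320.18211048321575], [0.0, 384.87170224437926, 200.7860640736819], [0.0, 0.0, 1.0]] [[0.004, 0.994, -0.106, 0.387], [-1.0, 0.003, -0.009, 0.042], [-0.009, 0.106, 0.994, 0.902], [0.0, 0.0, 0.0, 1.0]] ['pixels', 'z_map', 'mtx', 'pose']
{'time_s': 0.1, 'qpos': array([ 1.04739725e+00,  3.00416836e-01,  1.52148145e+00,  1.04185552e-05,
        1.32071057e+00, -6.65665347e-02]), 'joint_vel': array([-2.01227124e-03,  5.79639082e-05, -2.76510675e-03,  3.68245234e-04,
        5.68082752e-04, -3.60093685e-04]), 'tau': array([ 2.11484650e-03, -5.32649660e+01, -3.53284800e+01,  7.09625054e-02,
        2.34472216e-02, -7.09885126e-05]), 'ee_pos': array([0.24248114, 0.4934142 , 0.20495824]), 'eef_rot': array([-3.14057937e+00, -7.76647056e-05,  2.68475749e+00]), 'force': array([-0.53367314,  0.54558648,  0.20976201]), 'moment': array([ 0.005105  , -0.00156936,  0.00837321]), 'grip_force': 0.0, 'grip_width': 0.09377549827881304}
```

View pics/scene0.png

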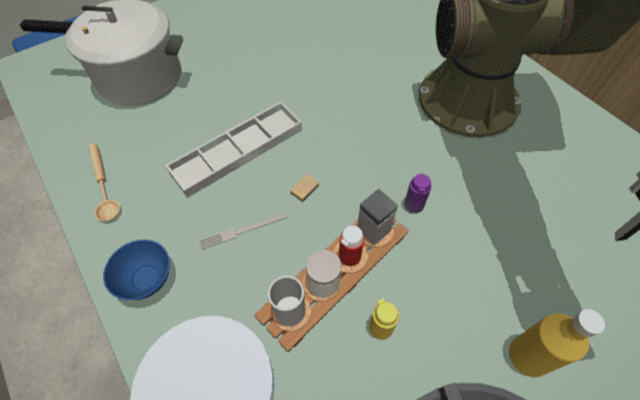

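View pics/top0.png

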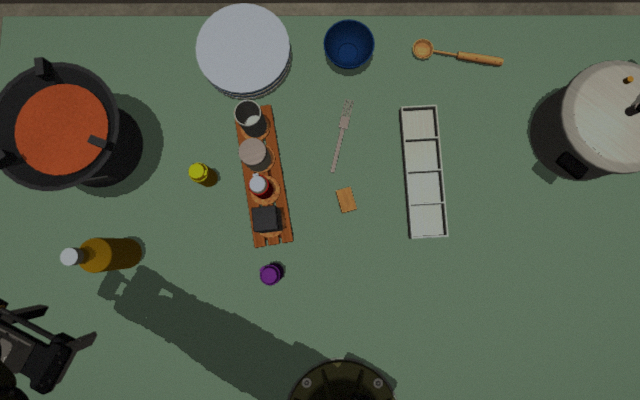

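The top view shows the row from the robot's end as tin (267,219), red salt shaker (261,186), sugar jar (253,152), tumbler (248,112). The caddy is at (424,172). The purple (270,273) and yellow (200,173) shakers are decoys. A pot, a bottle and plates stand around the row.

```bash
cat > m.py <<'E'
from h import *
S,T=[dict(np.load(n+'0.npz')) for n in('scene','top')]
WS,WT=world(S),world(T)
def hsv(c): return cv2.cvtColor(c['pixels'],cv2.COLOR_RGB2HSV)
for n,c,W in(('scene',S,WS),('top',T,WT)):
    H=hsv(c); z=W[...,2]
    print(n,'table z med',np.median(z[(H[...,0]>50)&(H[...,0]<90)&(c['z_map']>0)]).round(4))
    # things: by height clusters
    m=((z>.06)&(z<.5)&(c['z_map']>0)).astype(np.uint8)
    k,l,st,ce=cv2.connectedComponentsWithStats(m)
    for i in range(1,k):
        if st[i,4]<60: continue
        p=W[l==i]; t=np.percentile(p[:,2],97); q=p[p[:,2]>t-.006]
        print(' blob',ce[i].round(),'top z',t.round(4),'x',np.percentile(p[:,0],[1,99]).round(3),'y',np.percentile(p[:,1],[1,99]).round(3),'topc',((q.min(0)+q.max(0))/2)[:2].round(4),'ext',np.ptp(q,0)[:2].round(3))
E
cat >> m.py <<'E'
def rect(c,W,m,h,name):
    m=cv2.morphologyEx(m.astype(np.uint8),cv2.MORPH_CLOSE,np.ones((9,9)))
    cs=cv2.findContours(m,cv2.RETR_EXTERNAL,cv2.CHAIN_APPROX_NONE)[0]
    k=max(cs,key=cv2.contourArea)[:,0,:]
    p=np.array([ray(c,u,v,h)[:2] for u,v in k],np.float32)
    (cx,cy),(w,d),a=cv2.minAreaRect(p*1000)
    print(name,'c',round(cx,1),round(cy,1),'size',round(w,1),round(d,1),'ang',round(a,2),'z pct',np.percentile(W[...,2][m>0],[5,25,50,75,90,97]).round(4))
for n,c,W in(('scene',S,WS),('top',T,WT)):
    H=hsv(c).astype(int); x,y=W[...,0],W[...,1]; z=W[...,2]
    m=(abs(z-.027)<.022)&(y<-.1)&(y>-.32)&(x>.25)&(x<.8)&(H[...,1]<60)
    rect(c,W,m,.030,n+' caddy')
    m=(H[...,0]<18)&(H[...,1]>110)&(z>.01)&(z<.035)&(y>.05)&(y<.3)&(x>.25)&(x<.75)
    rect(c,W,m,.018,n+' board')
E
python3 m.py
```

```text
scene table z med 0.0011
 blob [118.  42.] top z 0.1748 x [0.533 0.809] y [-0.691 -0.439] topc [ 0.6501 -0.5512] ext [0.123 0.09 ]
 blob [519.  39.] top z 0.3091 x [-0.145  0.123] y [-0.081  0.183] topc [-0.0263  0.1015] ext [0.192 0.171]
 blob [636. 186.] top z 0.3311 x [0.235 0.246] y [0.401 0.425] topc [0.2378 0.4065] ext [0.007 0.01 ]
 blob [420. 186.] top z 0.0953 x [0.303 0.339] y [0.137 0.177] topc [0.3192 0.156 ] ext [0.035 0.037]
 blob [377. 212.] top z 0.1266 x [0.41  0.462] y [0.139 0.189] topc [0.4344 0.1628] ext [0.053 0.053]
 blob [628. 228.] top z 0.2671 x [0.214 0.23 ] y [0.436 0.454] topc [0.2263 0.4418] ext [0.007 0.012]
 blob [351. 242.] top z 0.1185 x [0.49  0.528] y [0.164 0.201] topc [0.5097 0.1804] ext [0.039 0.034]
 blob [323. 270.] top z 0.1057 x [0.551 0.607] y [0.168 0.224] topc [0.5785 0.1942] ext [0.059 0.059]
 blob [287. 297.] top z 0.1198 x [0.631 0.686] y [0.176 0.232] topc [0.6575 0.203 ] ext [0.057 0.058]
 blob [385. 315.] top z 0.0957 x [0.521 0.559] y [0.294 0.337] topc [0.5378 0.3127] ext [0.034 0.04 ]
 blob [560. 338.] top z 0.2096 x [0.345 0.394
[... 1016 characters left out ...]
74.] top z 0.0949 x [0.298 0.339] y [0.133 0.174] topc [0.3189 0.1558] ext [0.035 0.036]
 blob [ 34. 352.] top z 0.4879 x [0.18  0.289] y [0.363 0.539] topc [0.2329 0.3701] ext [0.019 0.023]
 blob [345. 395.] top z 0.2255 x [0.064 0.128] y [-0.045  0.045] topc [ 0.1263 -0.0038] ext [0.006 0.017]
scene caddy c 551.6 -177.0 size 333.8 120.5 ang 4.41 z pct [0.0063 0.0088 0.011  0.0238 0.0304 0.0322]
scene board c 545.0 186.7 size 325.5 89.0 ang 9.99 z pct [0.0147 0.018  0.0192 0.021  0.0241 0.0257]
top caddy c 552.0 -186.0 size 307.6 89.7 ang 3.39 z pct [0.005  0.0067 0.0081 0.016  0.0287 0.0304]
top board c 543.0 183.9 size 328.2 89.4 ang 10.07 z pct [0.0143 0.0167 0.0182 0.0212 0.0234 0.03  ]
```

```bash
cat > m2.py <<'E'
from m import *
print('----')
for n,c,W in(('scene',S,WS),('top',T,WT)):
    x,y,z=W[...,0],W[...,1],W[...,2]
    m=(z>.023)&(z<.036)&(y<-.1)&(y>-.26)&(x>.36)&(x<.74)
    m=cv2.morphologyEx(m.astype(np.uint8),cv2.MORPH_CLOSE,np.ones((3,3)))
    k,l,st,_=cv2.connectedComponentsWithStats(m); m=l==1+np.argmax(st[1:,4])
    def mr(m,h):
        v,u=np.nonzero(m); p=np.array([ray(c,a,b,h)[:2]*1000 for a,b in zip(u,v)],np.float32)
        r=cv2.minAreaRect(p); return [np.round(q,2) for q in r], np.round(cv2.boxPoints(r),0).tolist()
    print(n,'rim',mr(m,.030), 'z',np.median(z[m]).round(4))
    t=(z>.117)&(abs(x-.435)<.045)&(abs(y-.162)<.045)
    print('tin',mr(t,.124))
    for nm,cx,cy,zz in(('salt',.509,.18,.107),('sugar',.578,.1935,.096),('tumb',.6575,.203,.11)):
        t=(z>zz)&(np.hypot(x-cx,y-cy)<.045); v,u=np.nonzero(t)
        h=np.median(z[t]) if nm!='tumb' else .118
        p=np.array([ray(c,a,b,h)[:2]*1000 for a,b in zip(u,v)],np.float32); print(nm,h.round(4),cv2.minEnclosingCircle(p))
a=cv2.resize(T['pixels'][95:250,180:310],None,fx=3,fy=3,interpolation=cv2.INTER_CUBIC)
b=cv2.resize(S['pixels'][160:340,255:445],(397,465),interpolation=cv2.INTER_CUBIC)
cv2.imwrite('pics/crop1.png',np.hstack([a,b])[...,::-1])
E
python3 m2.py | sed -n '/----/,$p'
```

```text
----
scene rim ([array([ 550.96, -185.64]), array([309.49,  92.85]), np.float64(3.31)], [[394.0, -148.0], [399.0, -241.0], [708.0, -223.0], [703.0, -130.0]]) z 0.0295
tin ([array([436.19, 163.94]), array([52.87, 51.38]), np.float64(6.92)], [[407.0, 186.0], [413.0, 135.0], [466.0, 142.0], [459.0, 193.0]])
salt 0.1163 ((510.07952880859375, 181.7718505859375), 20.791379928588867)
sugar 0.1037 ((579.4269409179688, 195.2736358642578), 31.125944137573242)Traceback (most recent call last):
  File "m2.py", line 17, in <module>
    p=np.array([ray(c,a,b,h)[:2]*1000 for a,b in zip(u,v)],np.float32); print(nm,h.round(4),cv2.minEnclosingCircle(p))
                                                                                 ^^^^^^^
AttributeError: 'float' object has no attribute 'round'
```

```bash
sed -i 's/else .118/else np.float64(.118)/' m2.py; python3 m2.py | sed -n '/----/,$p'
```

```text
----
scene rim ([array([ 550.96, -185.64]), array([309.49,  92.85]), np.float64(3.31)], [[394.0, -148.0], [399.0, -241.0], [708.0, -223.0], [703.0, -130.0]]) z 0.0295
tin ([array([436.19, 163.94]), array([52.87, 51.38]), np.float64(6.92)], [[407.0, 186.0], [413.0, 135.0], [466.0, 142.0], [459.0, 193.0]])
salt 0.1163 ((510.07952880859375, 181.7718505859375), 20.791379928588867)
sugar 0.1037 ((579.4269409179688, 195.2736358642578), 31.125944137573242)
tumb 0.118 ((657.861328125, 204.2358856201172), 30.04739761352539)
top rim ([array([ 552.15, -187.93]), array([307.54,  85.78]), np.float64(3.32)], [[396.0, -154.0], [401.0, -240.0], [708.0, -222.0], [703.0, -136.0]]) z 0.0286
tin ([array([434.74, 161.18]), array([49.9 , 50.01]), np.float64(7.22)], [[407.0, 183.0], [413.0, 133.0], [463.0, 140.0], [456.0, 189.0]])
salt 0.1147 ((508.66375732421875, 179.70156860351562), 20.95071792602539)
sugar 0.1022 ((578.0319213867188, 193.0467529296875), 30.24993324279785)
tumb 0.118 ((656.3482055664062, 202.11141967773438), 29.99155616760254)
```

View pics/crop1.png

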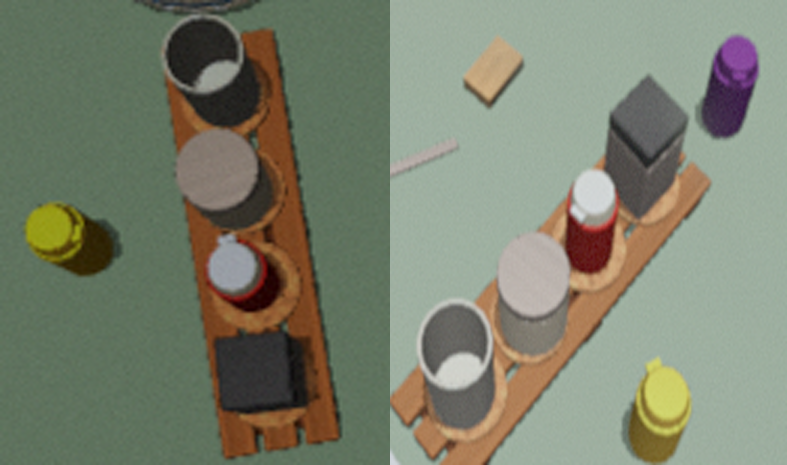

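Of the three shakers in the top view, red with a white cap (261,186), purple (270,273) and yellow (200,173), only the red one fits the description, and it stands on the board.

The crops confirm the row order from the robot's end: tin, salt, sugar, tumbler. The measured top heights (0.125, 0.116, 0.103, 0.119) match the given sizes. I'm moving to the tin first.

servo_tool:
  plan:
    - [100,-0.04,-0.0265,0.005,0,0,0]
    - [100,-0.04,-0.0265,0.005,0,0,0]
    - [100,-0.04,-0.0265,0.005,0,0,0]
    - [100,-0.04,-0.0265,0.005,0,0,0]
    - [100,-0.04,-0.0265,0.005,0,0,0]
    - [100,-0.04,-0.0265,0.005,0,0,0]
    - [100,-0.04,-0.0265,0.005,0,0,0]
    - [100,-0.04,-0.0265,0.005,0,0,0]
  force: 20

```text
time_s: 1.1
ee_pos: [0.4368, 0.1607, 0.1652]
eef_rot: [-3.142, -0.0, 2.685]
force: [1.0, -0.1, 0.5]
grip_width: 0.094
grip_force: 0.0
```

servo_tool:
  plan:
    - [100,0,0,0,0,0,-0.145]
    - [100,0,0,0,0,0,-0.145]
    - [100,0,0,0,0,0,-0.145]
    - [100,0,0,0,0,0,-0.145]
    - [100,0,0,0,0,0,0]
    - [100,0,0,0,0,0,0]
    - [100,0,0,0,0,0,0]
    - [100,0,0,0,0,0,0]

```text
time_s: 2.1
ee_pos: [0.4363, 0.1622, 0.1654]
eef_rot: [-3.142, -0.0, -3.019]
force: [0.4, 0.3, 0.1]
grip_width: 0.0941
grip_force: 0.0
```

```bash
cat > go.py <<'E'
import sys
from h import *
from scipy.spatial.transform import Rotation as R
# targets: x y z yaw -> shift in the present tool axes, then turn
o=ctrl.get_obs(); p=np.array(o['ee_pos']); r=R.from_euler('xyz',o['eef_rot'])
t=np.array([float(a) for a in sys.argv[1:5]])
d=r.inv().apply(t[:3]-p); rt=R.from_euler('xyz',[np.pi,0,t[3]])
print('t',round(o['time_s'],2),'p',p.round(4),'rot',np.round(o['eef_rot'],3),'q6',round(o['qpos'][5],2),'w',round(o['grip_width'],4),'gf',round(o['grip_force'],1),'F',np.round(o['force'],1))
print('shift',d.round(4),'turn',(r.inv()*rt).as_rotvec().round(4),'shift after turn',rt.inv().apply(t[:3]-p).round(4))
E
python3 go.py .4355 .1625 .060 3.265
```

```text
t 2.1 p [0.4363 0.1622 0.1654] rot [-3.142 -0.    -3.019] q6 -1.42 w 0.0941 gf 0.0 F [0.4 0.3 0.1]
shift [0.0007 0.0004 0.1054] turn [-0.     -0.     -0.0011] shift after turn [0.0007 0.0004 0.1054]
```

servo_tool:
  plan:
    - [100,0.0007,0.0004,0.035,0,0,0]
    - [100,0,0,0.035,0,0,0]
    - [100,0,0,0.02,0,0,0]
    - [100,0,0,0.015,0,0,0]
    - [0,0,0,0,0,0,0]
    - [0,0,0,0,0,0,0]
    - [0,0,0,0,0,0,0]
    - [0,0,0,0,0,0,0]

```text
time_s: 3.1
ee_pos: [0.4358, 0.1626, 0.0609]
eef_rot: [3.141, 0.001, -3.018]
force: [0.3, 0.3, -0.6]
grip_width: 0.0574
grip_force: 0.0
```

```bash
python3 go.py .6656 -.1814 .15 3.200
```

```text
t 3.1 p [0.4358 0.1626 0.0609] rot [ 3.141e+00  1.000e-03 -3.018e+00] q6 -1.42 w 0.0574 gf 0.0 F [ 0.3  0.3 -0.6]
shift [-0.1859 -0.3696 -0.089 ] turn [0.0001 0.0009 0.0648] shift after turn [-0.2094 -0.3568 -0.0891]
```

servo_tool:
  plan:
    - [0,0,0,0,0,0,0]
    - [0,0,0,0,0,0,0]
    - [0,0,0,0,0,0,0]
    - [0,0,0,0,0,0,0]
    - [0,0,0,-0.005,0,0,0]
    - [0,0,0,-0.02,0,0,0]
    - [0,0,0,-0.04,0,0,0]
    - [0,0,0,-0.04,0,0,0]

```text
time_s: 4.1
ee_pos: [0.4352, 0.1624, 0.1665]
eef_rot: [-3.141, -0.001, -3.018]
force: [-0.2, -0.4, -2.7]
grip_width: 0.0501
grip_force: 20.0
```

```bash
python3 go.py .6656 -.1814 .12 3.200
```

```text
t 4.1 p [0.4352 0.1624 0.1665] rot [-3.141e+00 -1.000e-03 -3.018e+00] q6 -1.42 w 0.0501 gf 20.0 F [-0.2 -0.4 -2.7]
shift [-0.1865 -0.3695  0.0464] turn [-0.0002 -0.0008  0.0648] shift after turn [-0.21   -0.3567  0.0465]
```

servo_tool:
  plan:
    - [0,-0.012,-0.024,0,0,0,0]
    - [0,-0.024,-0.048,0,0,0,0]
    - [0,-0.0275,-0.0545,0,0,0,0]
    - [0,-0.0275,-0.0545,0,0,0,0]
    - [0,-0.0275,-0.0545,0,0,0,0]
    - [0,-0.0275,-0.0545,0,0,0,0]
    - [0,-0.0275,-0.0545,0,0,0,0]
    - [0,-0.013,-0.025,0,0,0,0.065]

```text
time_s: 5.1
ee_pos: [0.6665, -0.184, 0.1644]
eef_rot: [3.141, -0.001, -3.087]
force: [-0.6, -0.1, -2.2]
grip_width: 0.0499
grip_force: 20.0
```

servo_tool:
  plan:
    - [0,0,0,0.02,0,0,0]
    - [0,0,0,0.02,0,0,0]
    - [0,0,0,0.02,0,0,0]
    - [0,0,0,0.02,0,0,0]
    - [0,0,0,0,0,0,0]
    - [0,0,0,0,0,0,0]
    - [0,0,0,0,0,0,0]
    - [0,0,0,0,0,0,0]

```text
time_s: 6.1
ee_pos: [0.6662, -0.1813, 0.0861]
eef_rot: [-3.141, 0.001, -3.083]
force: [0.2, -0.7, -1.9]
grip_width: 0.0498
grip_force: 20.0
```

```bash
python3 go.py .6656 -.1814 .0465 3.200; python3 -c "
from h import *
c=grab('scene'); d=grab('top')
a=cv2.resize(c['pixels'][60:260,120:340],(400,364)); b=cv2.resize(d['pixels'][80:260,380:480],(220,396))[:364]
cv2.imwrite('pics/p1.png',np.hstack([a,b])[...,::-1])"
```

```text
t 6.1 p [ 0.6662 -0.1813  0.0861] rot [-3.141e+00  1.000e-03 -3.083e+00] q6 -1.95 w 0.0498 gf 20.0 F [ 0.2 -0.7 -1.9]
shift [ 0.0007 -0.      0.0396] turn [-0.0003  0.0008 -0.0002] shift after turn [ 0.0006 -0.      0.0396]
```

View pics/p1.png

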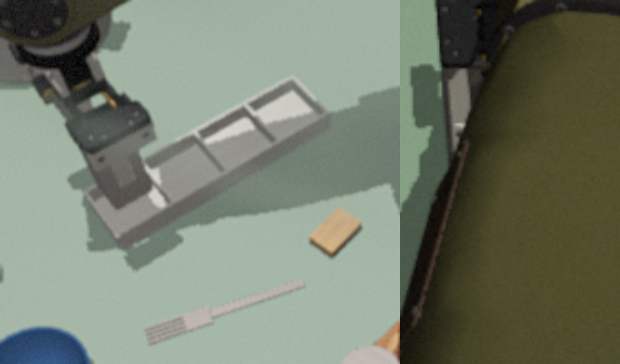

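The scene crop shows the tin, held at (115,180), over the far pocket and clear of its walls. Lowering and releasing.

servo_tool:
  plan:
    - [0,0.0006,0,0.012,0,0,0]
    - [0,0,0,0.012,0,0,0]
    - [0,0,0,0.01,0,0,0]
    - [0,0,0,0.004,0,0,0]
    - [0,0,0,0.002,0,0,0]
    - [0,0,0,0,0,0,0]
    - [0,0,0,0,0,0,0]
    - [0,0,0,0,0,0,0]

```text
time_s: 7.2
ee_pos: [0.6657, -0.1814, 0.0458]
eef_rot: [-3.141, 0.001, -3.083]
force: [0.8, -0.5, 0.8]
grip_width: 0.0499
grip_force: 20.0
```

```bash
python3 go.py .6656 -.1814 .0455 3.200
```

```text
t 7.2 p [ 0.6657 -0.1814  0.0458] rot [-3.141e+00  1.000e-03 -3.083e+00] q6 -1.95 w 0.0499 gf 20.0 F [ 0.8 -0.5  0.8]
shift [ 0.0001 -0.      0.0003] turn [-0.0003  0.0007 -0.0002] shift after turn [ 0.0001 -0.      0.0003]
```

servo_tool:
  plan:
    - [100,0,0,0,0,0,0]
    - [100,0,0,0,0,0,0]
    - [100,0,0,0,0,0,0]
    - [100,0,0,0,0,0,0]
    - [100,0,0,0,0,0,0]
    - [100,0,0,-0.03,0,0,0]
    - [100,0,0,-0.05,0,0,0]
    - [100,0,0,-0.05,0,0,0]

```text
time_s: 8.2
ee_pos: [0.6652, -0.1813, 0.1769]
eef_rot: [3.141, -0.0, -3.083]
force: [0.1, 1.1, 0.6]
grip_width: 0.0942
grip_force: 0.0
```

```bash
python3 go.py .508 .1795 .16 3.3176
```

```text
t 8.2 p [ 0.6652 -0.1813  0.1769] rot [ 3.141 -0.    -3.083] q6 -1.95 w 0.0942 gf 0.0 F [0.1 1.1 0.6]
shift [0.136  0.3693 0.017 ] turn [ 1.000e-04 -4.000e-04 -1.178e-01] shift after turn [0.0916 0.3827 0.0169]
```

servo_tool:
  plan:
    - [100,0.01,0.026,0,0,0,0]
    - [100,0.018,0.049,0,0,0,0]
    - [100,0.018,0.049,0,0,0,0]
    - [100,0.018,0.049,0,0,0,0]
    - [100,0.018,0.049,0,0,0,0]
    - [100,0.018,0.049,0,0,0,0]
    - [100,0.018,0.049,0,0,0,0]
    - [100,0.018,0.049,0,0,0,-0.118]

```text
time_s: 9.2
ee_pos: [0.5073, 0.1806, 0.1757]
eef_rot: [3.142, 0.0, -2.963]
force: [0.9, -0.5, 0.2]
grip_width: 0.0944
grip_force: 0.0
```

servo_tool:
  plan:
    - [100,0,0,0.01,0,0,0]
    - [100,0,0,0,0,0,0]
    - [100,0,0,0,0,0,0]
    - [100,0,0,0,0,0,0]
    - [100,0,0,0,0,0,0]
    - [100,0,0,0,0,0,0]
    - [100,0,0,0,0,0,0]
    - [100,0,0,0,0,0,0]

```text
time_s: 10.2
ee_pos: [0.5082, 0.1792, 0.1655]
eef_rot: [-3.142, 0.0, -2.965]
force: [0.6, -0.5, -0.0]
grip_width: 0.0942
grip_force: 0.0
```

```bash
python3 go.py .508 .1795 .060 3.3176; python3 -c "
from h import *
c=grab('scene','p2.png')
d=grab('top')
for k in (c,d):
    W=world(k); m=(W[...,2]>.1)&(W[...,2]<.13)&(abs(W[...,0]-.665)<.06)&(abs(W[...,1]+.18)<.06); q=W[m]
    if len(q)>20: print('tin top',((q.max(0)+q.min(0))/2).round(4),np.percentile(q[:,2],[5,50,95]).round(4),len(q))
"
```

```text
t 10.2 p [0.5082 0.1792 0.1655] rot [-3.142  0.    -2.965] q6 -1.48 w 0.0942 gf 0.0 F [ 0.6 -0.5 -0. ]
shift [1.000e-04 3.000e-04 1.055e-01] turn [-0.      0.      0.0003] shift after turn [1.000e-04 3.000e-04 1.055e-01]
tin top [ 0.6636 -0.1808  0.1068] [0.1025 0.1096 0.1119] 555
tin top [ 0.6644 -0.1813  0.1061] [0.1041 0.1078 0.1101] 561
```

View pics/p2.png

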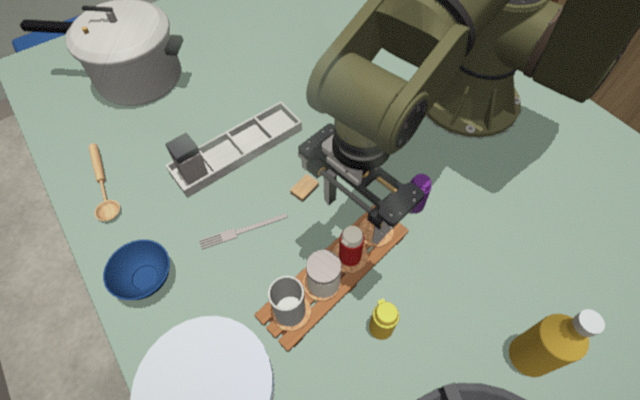

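The tin stands in the far pocket at (186,157), with its top at about 0.109. The open gripper is over the red shaker at (351,245).

servo_tool:
  plan:
    - [100,0,0,0.035,0,0,0]
    - [100,0,0,0.035,0,0,0]
    - [100,0,0,0.02,0,0,0]
    - [100,0,0,0.015,0,0,0]
    - [0,0,0,0,0,0,0]
    - [0,0,0,0,0,0,0]
    - [0,0,0,0,0,0,0]
    - [0,0,0,0,0,0,0]

```text
time_s: 11.3
ee_pos: [0.5084, 0.1792, 0.0609]
eef_rot: [3.142, 0.001, -2.965]
force: [0.9, -0.4, 0.0]
grip_width: 0.0576
grip_force: 0.0
```

servo_tool:
  plan:
    - [0,0,0,0,0,0,0]
    - [0,0,0,0,0,0,0]
    - [0,0,0,0,0,0,0]
    - [0,0,0,0,0,0,0]
    - [0,0,0,-0.005,0,0,0]
    - [0,0,0,-0.02,0,0,0]
    - [0,0,0,-0.04,0,0,0]
    - [0,0,0,-0.055,0,0,0]

```text
time_s: 12.3
ee_pos: [0.5074, 0.1789, 0.1809]
eef_rot: [-3.141, -0.003, -2.965]
force: [1.1, 0.5, -0.9]
grip_width: 0.0438
grip_force: 20.0
```

```bash
python3 go.py .5897 -.1858 .0905 3.200
```

```text
t 12.3 p [0.5074 0.1789 0.1809] rot [-3.141e+00 -3.000e-03 -2.965e+00] q6 -1.48 w 0.0438 gf 20.0 F [ 1.1  0.5 -0.9]
shift [-0.0173 -0.3735  0.0905] turn [-0.0004 -0.0027  0.1178] shift after turn [-0.0608 -0.3689  0.0904]
```

servo_tool:
  plan:
    - [0,-0.001,-0.025,0,0,0,0]
    - [0,-0.0025,-0.05,0,0,0,0]
    - [0,-0.0025,-0.055,0,0,0,0]
    - [0,-0.0025,-0.055,0,0,0,0]
    - [0,-0.0025,-0.055,0,0,0,0]
    - [0,-0.0025,-0.055,0,0,0,0]
    - [0,-0.0025,-0.05,0,0,0,0]
    - [0,-0.001,-0.0285,0,0,0,0.118]

```text
time_s: 13.3
ee_pos: [0.5903, -0.1879, 0.1802]
eef_rot: [3.142, -0.001, -3.087]
force: [0.3, 0.7, -0.7]
grip_width: 0.0436
grip_force: 20.0
```

servo_tool:
  plan:
    - [0,0,0,0.025,0,0,0]
    - [0,0,0,0.03,0,0,0]
    - [0,0,0,0.025,0,0,0]
    - [0,0,0,0.015,0,0,0]
    - [0,0,0,0,0,0,0]
    - [0,0,0,0,0,0,0]
    - [0,0,0,0,0,0,0]
    - [0,0,0,0,0,0,0]

```text
time_s: 14.3
ee_pos: [0.5906, -0.1857, 0.086]
eef_rot: [-3.141, 0.001, -3.083]
force: [0.3, -0.4, -1.5]
grip_width: 0.0437
grip_force: 20.0
```

```bash
python3 go.py .5897 -.1858 .0455 3.200; python3 -c "
from h import *
c=grab('scene')
cv2.imwrite('pics/p3.png',cv2.resize(c['pixels'][60:260,120:340],(440,400))[...,::-1])"
```

```text
t 14.3 p [ 0.5906 -0.1857  0.086 ] rot [-3.141e+00  1.000e-03 -3.083e+00] q6 -1.99 w 0.0437 gf 20.0 F [ 0.3 -0.4 -1.5]
shift [ 0.0009 -0.0001  0.0405] turn [-0.0004  0.0008 -0.0002] shift after turn [ 0.0009 -0.0001  0.0405]
```

View pics/p3.png

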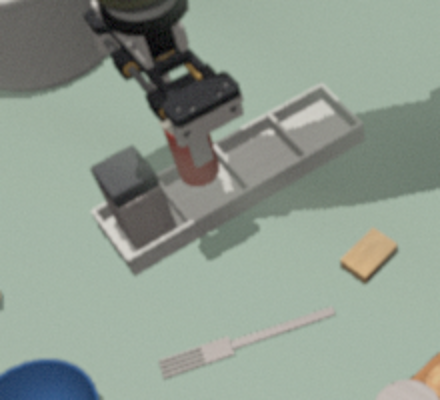

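The shaker, held at (200,165), is over the second pocket from the far end, and the tin stands beside it. Lowering and releasing.

servo_tool:
  plan:
    - [0,0.001,0,0.012,0,0,0]
    - [0,0,0,0.012,0,0,0]
    - [0,0,0,0.01,0,0,0]
    - [0,0,0,0.004,0,0,0]
    - [0,0,0,0.002,0,0,0]
    - [0,0,0,0,0,0,0]
    - [0,0,0,0,0,0,0]
    - [0,0,0,0,0,0,0]

```text
time_s: 15.35
ee_pos: [0.5895, -0.1857, 0.0456]
eef_rot: [-3.141, 0.0, -3.083]
force: [1.0, 0.5, 1.2]
grip_width: 0.0438
grip_force: 20.0
```

servo_tool:
  plan:
    - [100,0,0,0,0,0,0]
    - [100,0,0,0,0,0,0]
    - [100,0,0,0,0,0,0]
    - [100,0,0,0,0,0,0]
    - [100,0,0,0,0,0,0]
    - [100,0,0,-0.03,0,0,0]
    - [100,0,0,-0.05,0,0,0]
    - [100,0,0,-0.05,0,0,0]

```text
time_s: 16.35
ee_pos: [0.5892, -0.1856, 0.1769]
eef_rot: [3.141, -0.0, -3.083]
force: [-0.1, -0.6, 0.1]
grip_width: 0.094
grip_force: 0.0
```

```bash
python3 go.py .5785 .1940 .16 3.3176
```

```text
t 16.35 p [ 0.5892 -0.1856  0.1769] rot [ 3.141 -0.    -3.083] q6 -1.99 w 0.094 gf 0.0 F [-0.1 -0.6  0.1]
shift [-0.0114  0.3795  0.0169] turn [ 0.0002 -0.0004 -0.1178] shift after turn [-0.0559  0.3756  0.0169]
```

servo_tool:
  plan:
    - [100,-0.0014,0.0295,0,0,0,0]
    - [100,-0.0014,0.05,0,0,0,0]
    - [100,-0.0014,0.05,0,0,0,0]
    - [100,-0.0014,0.05,0,0,0,0]
    - [100,-0.0014,0.05,0,0,0,0]
    - [100,-0.0014,0.05,0,0,0,0]
    - [100,-0.0014,0.05,0,0,0,0]
    - [100,-0.0014,0.05,0,0,0,-0.118]

```text
time_s: 17.35
ee_pos: [0.5783, 0.1955, 0.1756]
eef_rot: [3.142, 0.0, -2.963]
force: [1.0, -0.6, -0.1]
grip_width: 0.0944
grip_force: 0.0
```

servo_tool:
  plan:
    - [100,0,0,0.01,0,0,0]
    - [100,0,0,0,0,0,0]
    - [100,0,0,0,0,0,0]
    - [100,0,0,0,0,0,0]
    - [100,0,0,0,0,0,0]
    - [100,0,0,0,0,0,0]
    - [100,0,0,0,0,0,0]
    - [100,0,0,0,0,0,0]

```text
time_s: 18.35
ee_pos: [0.5785, 0.1939, 0.1654]
eef_rot: [-3.142, 0.0, -2.965]
force: [0.8, 0.0, 0.7]
grip_width: 0.0942
grip_force: 0.0
```

```bash
python3 go.py .5785 .1940 .060 3.3176
cat > chk.py <<'E'
from h import *
import sys
c=grab('scene',sys.argv[1] if len(sys.argv)>1 else None); d=grab('top')
P=dict(tin=(.6656,-.1814,.109),salt=(.5897,-.1858,.101),sugar=(.5139,-.1902,.088),tumbler=(.438,-.1946,.103))
B=dict(sugar0=(.5785,.194,.103),tumbler0=(.657,.203,.118))
for n,(x,y,z) in {**P,**B}.items():
  for k in(c,d):
    W=world(k); m=(abs(W[...,2]-z)<.008)&(np.hypot(W[...,0]-x,W[...,1]-y)<.045); q=W[m]
    if len(q)>40: print(n,len(q),'c',((q.max(0)+q.min(0))/2)[:2].round(4),'z',np.percentile(q[:,2],[10,90]).round(4),'off',((q.max(0)+q.min(0))[:2]/2-(x,y)).round(4))
E
python3 chk.py p4.png
```

```text
t 18.35 p [0.5785 0.1939 0.1654] rot [-3.142  0.    -2.965] q6 -1.48 w 0.0942 gf 0.0 F [0.8 0.  0.7]
shift [-0.000e+00  1.000e-04  1.054e-01] turn [-0.      0.      0.0002] shift after turn [-0.000e+00  1.000e-04  1.054e-01]
tin 542 c [ 0.6639 -0.1806] z [0.1064 0.1112] off [-0.0017  0.0008]
tin 559 c [ 0.6649 -0.1813] z [0.1055 0.1098] off [-0.0007  0.0001]
salt 231 c [ 0.5904 -0.1852] z [0.0965 0.1032] off [0.0007 0.0006]
salt 241 c [ 0.5909 -0.1846] z [0.0971 0.1018] off [0.0012 0.0012]
sugar0 901 c [0.581  0.1945] z [0.1019 0.1054] off [0.0025 0.0005]
tumbler0 314 c [0.6574 0.2035] z [0.1118 0.1196] off [0.0004 0.0005]
```

View pics/p4.png

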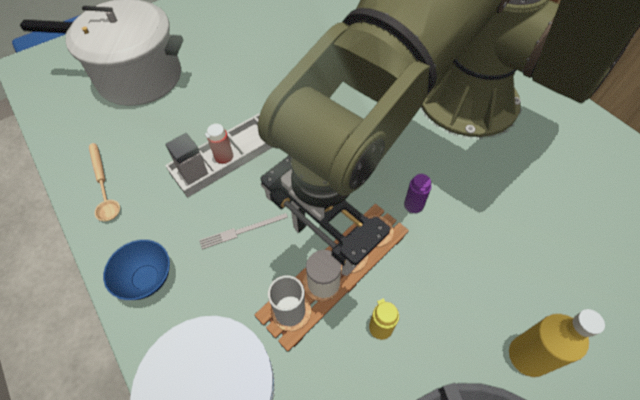

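The tin (186,157) and shaker (219,145) stand upright in their pockets. The gripper is over the sugar jar (323,275).

servo_tool:
  plan:
    - [100,0,0,0.035,0,0,0]
    - [100,0,0,0.035,0,0,0]
    - [100,0,0,0.02,0,0,0]
    - [100,0,0,0.015,0,0,0]
    - [0,0,0,0,0,0,0]
    - [0,0,0,0,0,0,0]
    - [0,0,0,0,0,0,0]
    - [0,0,0,0,0,0,0]
  force: 25

```text
time_s: 19.45
ee_pos: [0.5788, 0.194, 0.0611]
eef_rot: [3.141, 0.001, -2.965]
force: [0.5, 0.5, 2.3]
grip_width: 0.0594
grip_force: 25.0
```

servo_tool:
  plan:
    - [0,0,0,0,0,0,0]
    - [0,0,0,0,0,0,0]
    - [0,0,0,0,0,0,0]
    - [0,0,0,0,0,0,0]
    - [0,0,0,-0.005,0,0,0]
    - [0,0,0,-0.02,0,0,0]
    - [0,0,0,-0.04,0,0,0]
    - [0,0,0,-0.055,0,0,0]

```text
time_s: 20.45
ee_pos: [0.5775, 0.1935, 0.1801]
eef_rot: [-3.141, -0.004, -2.965]
force: [-0.1, -0.1, -3.4]
grip_width: 0.0595
grip_force: 25.0
```

```bash
python3 go.py .5139 -.1902 .0905 3.200
```

```text
t 20.45 p [0.5775 0.1935 0.1801] rot [-3.141 -0.004 -2.965] q6 -1.48 w 0.0595 gf 25.0 F [-0.1 -0.1 -3.4]
shift [ 0.1295 -0.3665  0.0903] turn [-0.0007 -0.0039  0.1177] shift after turn [ 0.0859 -0.3793  0.0896]
```

servo_tool:
  plan:
    - [0,0.0085,-0.024,0,0,0,0]
    - [0,0.0175,-0.0495,0,0,0,0]
    - [0,0.0175,-0.0495,0,0,0,0]
    - [0,0.0175,-0.0495,0,0,0,0]
    - [0,0.0175,-0.0495,0,0,0,0]
    - [0,0.0175,-0.0495,0,0,0,0]
    - [0,0.0175,-0.0495,0,0,0,0]
    - [0,0.016,-0.0455,0,0,0,0.118]

```text
time_s: 21.45
ee_pos: [0.5143, -0.1914, 0.1802]
eef_rot: [3.141, -0.001, -3.086]
force: [0.3, -0.1, -3.7]
grip_width: 0.0594
grip_force: 25.0
```

servo_tool:
  plan:
    - [0,0,0,0.025,0,0,0]
    - [0,0,0,0.03,0,0,0]
    - [0,0,0,0.025,0,0,0]
    - [0,0,0,0.015,0,0,0]
    - [0,0,0,0,0,0,0]
    - [0,0,0,0,0,0,0]
    - [0,0,0,0,0,0,0]
    - [0,0,0,0,0,0,0]

```text
time_s: 22.45
ee_pos: [0.5155, -0.1898, 0.086]
eef_rot: [-3.141, 0.001, -3.083]
force: [0.5, 0.2, -4.6]
grip_width: 0.0595
grip_force: 25.0
```

```bash
python3 go.py .5139 -.1902 .0455 3.200; python3 -c "
from h import *
c=grab('scene')
cv2.imwrite('pics/p5.png',cv2.resize(c['pixels'][60:260,120:340],(440,400))[...,::-1])"
```

```text
t 22.45 p [ 0.5155 -0.1898  0.086 ] rot [-3.141e+00  1.000e-03 -3.083e+00] q6 -2.05 w 0.0595 gf 25.0 F [ 0.5  0.2 -4.6]
shift [ 0.0016 -0.0003  0.0405] turn [-0.0004  0.0008 -0.0002] shift after turn [ 0.0016 -0.0004  0.0405]
```

View pics/p5.png

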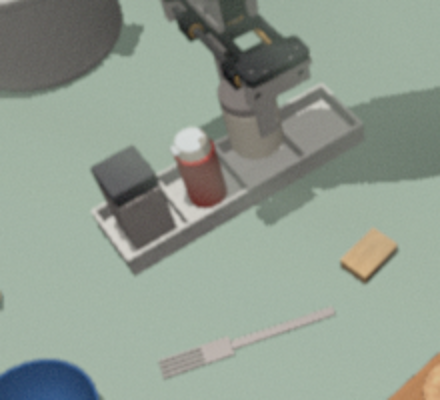

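The jar at (250,125) is over the third pocket. The fit is tighter here, about 6 mm each way along the caddy, so I'll lower it and check the contact height.

servo_tool:
  plan:
    - [0,0.0015,0,0.012,0,0,0]
    - [0,0,0,0.01,0,0,0]
    - [0,0,0,0.008,0,0,0]
    - [0,0,0,0.006,0,0,0]
    - [0,0,0,0.004,0,0,0]
    - [0,0,0,0,0,0,0]
    - [0,0,0,0,0,0,0]
    - [0,0,0,0,0,0,0]

```text
time_s: 23.5
ee_pos: [0.514, -0.1897, 0.0459]
eef_rot: [-3.142, 0.001, -3.083]
force: [-1.7, 3.4, 4.8]
grip_width: 0.0594
grip_force: 25.0
```

servo_tool:
  plan:
    - [100,0,0,0,0,0,0]
    - [100,0,0,0,0,0,0]
    - [100,0,0,0,0,0,0]
    - [100,0,0,0,0,0,0]
    - [100,0,0,0,0,0,0]
    - [100,0,0,-0.03,0,0,0]
    - [100,0,0,-0.05,0,0,0]
    - [100,0,0,-0.05,0,0,0]

```text
time_s: 24.5
ee_pos: [0.5135, -0.1897, 0.1769]
eef_rot: [3.141, -0.0, -3.083]
force: [1.1, -0.2, 0.6]
grip_width: 0.0941
grip_force: 0.0
```

```bash
python3 go.py .6573 .2032 .165 3.3176
```

```text
t 24.5 p [ 0.5135 -0.1897  0.1769] rot [ 3.141 -0.    -3.083] q6 -2.05 w 0.0941 gf 0.0 F [ 1.1 -0.2  0.6]
shift [-0.1664  0.3838  0.0119] turn [ 0.0002 -0.0004 -0.1178] shift after turn [-0.2104  0.3616  0.0119]
```

servo_tool:
  plan:
    - [100,-0.012,0.027,0,0,0,0]
    - [100,-0.022,0.051,0,0,0,0]
    - [100,-0.022,0.051,0,0,0,0]
    - [100,-0.022,0.051,0,0,0,0]
    - [100,-0.022,0.051,0,0,0,0]
    - [100,-0.022,0.051,0,0,0,0]
    - [100,-0.022,0.051,0,0,0,0]
    - [100,-0.022,0.051,0,0,0,-0.118]

```text
time_s: 25.5
ee_pos: [0.6575, 0.205, 0.1754]
eef_rot: [-3.141, 0.0, -2.963]
force: [0.3, -0.6, 0.7]
grip_width: 0.0941
grip_force: 0.0
```

servo_tool:
  plan:
    - [100,0,0,0.01,0,0,0]
    - [100,0,0,0,0,0,0]
    - [100,0,0,0,0,0,0]
    - [100,0,0,0,0,0,0]
    - [100,0,0,0,0,0,0]
    - [100,0,0,0,0,0,0]
    - [100,0,0,0,0,0,0]
    - [100,0,0,0,0,0,0]

```text
time_s: 26.5
ee_pos: [0.6571, 0.2033, 0.1654]
eef_rot: [-3.142, -0.0, -2.965]
force: [0.1, 0.4, 0.6]
grip_width: 0.0941
grip_force: 0.0
```

```bash
python3 go.py .6573 .2032 .060 3.3176; python3 chk.py p6.png
```

```text
t 26.5 p [0.6571 0.2033 0.1654] rot [-3.142 -0.    -2.965] q6 -1.5 w 0.0941 gf 0.0 F [0.1 0.4 0.6]
shift [-2.000e-04 -1.000e-04  1.054e-01] turn [-0.     -0.      0.0002] shift after turn [-2.000e-04 -1.000e-04  1.054e-01]
tin 526 c [ 0.6641 -0.1812] z [0.1069 0.1114] off [-0.0015  0.0002]
tin 554 c [ 0.6651 -0.1816] z [0.1055 0.1096] off [-0.0005 -0.0002]
salt 245 c [ 0.5911 -0.1848] z [0.0966 0.1013] off [0.0014 0.001 ]
sugar 618 c [ 0.514  -0.1891] z [0.0852 0.0888] off [0.0001 0.0011]
tumbler0 164 c [0.6654 0.2034] z [0.1117 0.1198] off [0.0084 0.0004]
```

View pics/p6.png

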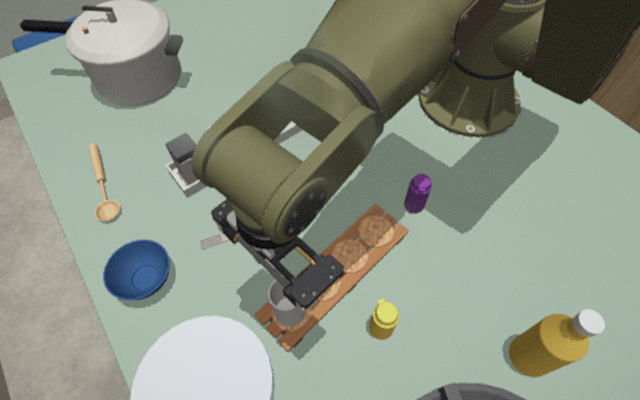

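The sugar jar stands in its pocket, centred, with its top at 0.087. The gripper is over the tumbler (287,300), which it partly hides.

servo_tool:
  plan:
    - [100,0,0,0.035,0,0,0]
    - [100,0,0,0.035,0,0,0]
    - [100,0,0,0.02,0,0,0]
    - [100,0,0,0.015,0,0,0]
    - [0,0,0,0,0,0,0]
    - [0,0,0,0,0,0,0]
    - [0,0,0,0,0,0,0]
    - [0,0,0,0,0,0,0]
  force: 20

```text
time_s: 27.6
ee_pos: [0.6574, 0.2033, 0.0611]
eef_rot: [3.142, 0.001, -2.965]
force: [-1.1, -0.3, 1.3]
grip_width: 0.0579
grip_force: 11.6
```

servo_tool:
  plan:
    - [0,0,0,0,0,0,0]
    - [0,0,0,0,0,0,0]
    - [0,0,0,0,0,0,0]
    - [0,0,0,0,0,0,0]
    - [0,0,0,-0.005,0,0,0]
    - [0,0,0,-0.02,0,0,0]
    - [0,0,0,-0.04,0,0,0]
    - [0,0,0,-0.055,0,0,0]

```text
time_s: 28.6
ee_pos: [0.6566, 0.2031, 0.1819]
eef_rot: [-3.141, -0.002, -2.965]
force: [0.8, -0.1, -0.4]
grip_width: 0.0573
grip_force: 20.0
```

```bash
python3 go.py .438 -.1946 .0905 3.200
```

```text
t 28.6 p [0.6566 0.2031 0.1819] rot [-3.141e+00 -2.000e-03 -2.965e+00] q6 -1.5 w 0.0573 gf 20.0 F [ 0.8 -0.1 -0.4]
shift [ 0.2848 -0.3532  0.0919] turn [-0.0002 -0.0017  0.1178] shift after turn [ 0.2414 -0.3843  0.0914]
```

servo_tool:
  plan:
    - [0,0.018,-0.022,0,0,0,0]
    - [0,0.033,-0.041,0,0,0,0]
    - [0,0.033,-0.041,0,0,0,0]
    - [0,0.033,-0.041,0,0,0,0]
    - [0,0.033,-0.041,0,0,0,0]
    - [0,0.033,-0.041,0,0,0,0]
    - [0,0.033,-0.041,0,0,0,0]
    - [0,0.033,-0.041,0,0,0,0]

```text
time_s: 29.6
ee_pos: [0.4654, -0.146, 0.1819]
eef_rot: [-3.141, 0.001, -2.965]
force: [0.6, -0.8, -1.2]
grip_width: 0.0571
grip_force: 20.0
```

servo_tool:
  plan:
    - [0,0.024,-0.03,0,0,0,0]
    - [0,0.0115,-0.0145,0,0,0,0.118]
    - [0,0,0,0.025,0,0,0]
    - [0,0,0,0.03,0,0,0]
    - [0,0,0,0.025,0,0,0]
    - [0,0,0,0.015,0,0,0]
    - [0,0,0,0,0,0,0]
    - [0,0,0,0,0,0,0]

```text
time_s: 30.6
ee_pos: [0.4395, -0.1949, 0.0865]
eef_rot: [-3.141, 0.001, -3.083]
force: [-0.2, -0.2, -0.9]
grip_width: 0.0575
grip_force: 20.0
```

```bash
python3 go.py .438 -.1946 .0455 3.200; python3 -c "
from h import *
c=grab('scene')
cv2.imwrite('pics/p7.png',cv2.resize(c['pixels'][60:260,120:340],(440,400))[...,::-1])"
```

```text
t 30.6 p [ 0.4395 -0.1949  0.0865] rot [-3.141e+00  1.000e-03 -3.083e+00] q6 -2.12 w 0.0575 gf 20.0 F [-0.2 -0.2 -0.9]
shift [0.0016 0.0004 0.041 ] turn [-0.0008  0.0013 -0.0002] shift after turn [0.0015 0.0004 0.041 ]
```

View pics/p7.png

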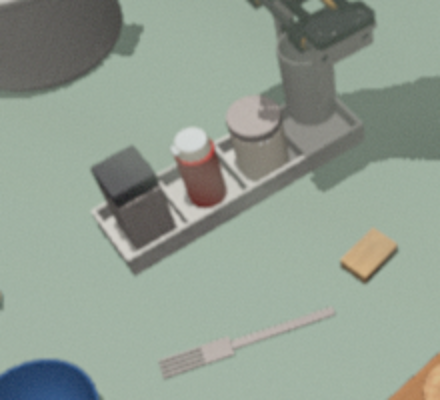

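The tumbler (308,80) is over the near pocket and the other three stand upright. Lowering and releasing.

servo_tool:
  plan:
    - [0,0.0015,0,0.012,0,0,0]
    - [0,0,0,0.01,0,0,0]
    - [0,0,0,0.008,0,0,0]
    - [0,0,0,0.006,0,0,0]
    - [0,0,0,0.004,0,0,0]
    - [0,0,0,0,0,0,0]
    - [0,0,0,0,0,0,0]
    - [0,0,0,0,0,0,0]

```text
time_s: 31.65
ee_pos: [0.4377, -0.1948, 0.0456]
eef_rot: [-3.141, 0.0, -3.083]
force: [-0.3, 0.3, 1.8]
grip_width: 0.0569
grip_force: 20.0
```

servo_tool:
  plan:
    - [100,0,0,0,0,0,0]
    - [100,0,0,0,0,0,0]
    - [100,0,0,0,0,0,0]
    - [100,0,0,0,0,0,0]
    - [100,0,0,0,0,0,0]
    - [100,0,0,-0.03,0,0,0]
    - [100,0,0,-0.05,0,0,0]
    - [100,0,0,-0.06,0,0,0]

```text
time_s: 32.65
ee_pos: [0.437, -0.1944, 0.1865]
eef_rot: [3.141, -0.001, -3.083]
force: [1.1, -0.5, -0.3]
grip_width: 0.0943
grip_force: 0.0
```

servo_tool:
  plan:
    - [100,0,0.03,0,0,0,0]
    - [100,0,0.04,0,0,0,0]
    - [100,0,0.04,0,0,0,0]
    - [100,0,0.04,0,0,0,0]
    - [100,0,0.04,0,0,0,0]
    - [100,0,0.03,0,0,0,0]
    - [100,0,0,0,0,0,0]
    - [100,0,0,0,0,0,0]

```text
time_s: 33.65
ee_pos: [0.4248, 0.0245, 0.1855]
eef_rot: [-3.141, 0.0, -3.083]
force: [-0.3, 0.8, -0.0]
grip_width: 0.0939
grip_force: 0.0
```

```bash
python3 chk.py p8.png; python3 go.py .438 -.1946 .1 3.2 | head -1
```

```text
tin 544 c [ 0.6638 -0.181 ] z [0.1066 0.1112] off [-0.0018  0.0004]
tin 555 c [ 0.6651 -0.1814] z [0.106  0.1097] off [-0.0005  0.    ]
salt 231 c [ 0.5904 -0.1842] z [0.0964 0.1031] off [0.0007 0.0016]
salt 246 c [ 0.5906 -0.185 ] z [0.0967 0.1018] off [0.0009 0.0008]
sugar 506 c [ 0.5138 -0.1899] z [0.0856 0.0904] off [-0.0001  0.0003]
sugar 618 c [ 0.5138 -0.1889] z [0.0851 0.0891] off [-0.0001  0.0013]
tumbler 219 c [ 0.4376 -0.1936] z [0.0961 0.1051] off [-0.0004  0.001 ]
tumbler 164 c [ 0.4382 -0.195 ] z [0.0979 0.1037] off [ 0.0002 -0.0004]
t 33.75 p [0.4248 0.0242 0.1854] rot [-3.142 -0.    -3.084] q6 -1.66 w 0.094 gf 0.0 F [ 0.1 -0.   0.1]
```

View pics/p8.png

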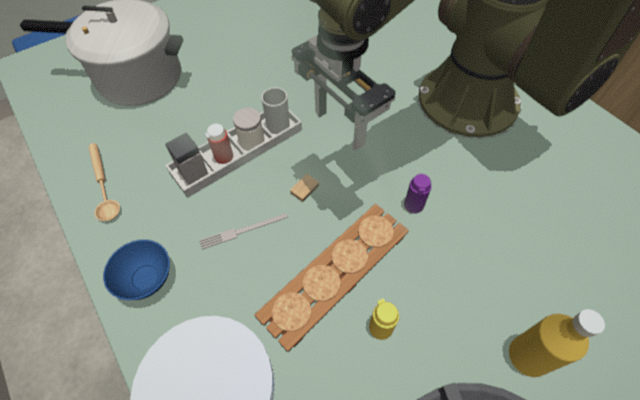

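All four stand upright in reverse order in the caddy: tin (186,157), salt (219,145), sugar (248,128), tumbler (275,110). The board is empty and the gripper is clear.

```bash
python3 -c "
from station import ctrl
print(ctrl.hand_in())"
```

```text
the job is handed in; nothing more can be done
None
```

The job is handed in at about 34 s of the 106 s allowed: tin, salt shaker, sugar jar and tumbler stand upright and released in the caddy in reverse order, each measured within about 2 mm of its pocket centre; no verdict came back.

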